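# Find the rocking corner of the levelling plate and shim it

### The arm

A 6-joint arm with a two-finger parallel gripper is mounted at the origin on a cart in front of the work surface, level with it; the furniture and walls round the work are solid. World frame = base frame: x ahead of the robot, y to its left, z up, the work surface at z = 0. Lengths are in m, angles in degrees, forces in N, time in s.
With the tool pointing down it reaches from about 0.35 to 0.875 m from the base axis. Payload 4.2 kg.
Tool frame: the origin (TCP) lies midway between the tips of the shut fingers; the grasp point (between the pads) lies 19 mm behind it; x points along the fingers, y is the direction in which the jaws open and shut, and the axes are right-handed (so a half turn about x gives the same grasp; the last joint's range is limited). The gripper opens to 87 mm and grips with 3 to 60 N. Pads are 19 mm wide; open, the fingers measure 117 mm over their backs; the gripper's body (75 mm by 190 mm) begins 51 mm behind the grasp point.
Start: joints at [-57.032, 22.042, 0.453, 0, -68.411, -14.817], TCP at [0.195, -0.594, 0.196] pointing down, gripper open.
Joint ranges: [-179.83, 179.83], [-69.29, 118.12], [-61.27, 80.66], [-181.25, 117.63], [-171.15, -9.14], [-177.46, 177.46]. Speed limits (degrees/s): [159.86, 159.86, 180, 180, 180, 180].

### API

Orientations are given as a 3x3 rotation matrix whose columns are the frame's x, y, z axes.
In Python, from station import r gives the robot as it stands.
- The arm moves only by the tool play_rows, never from a script. Its argument "plan" is a list that holds one entry, the list of rows, each a list of 6 numbers: the shift along the tool's x, y, z in cm, then the turn, a rotation vector about the tool's x, y, z in units of 10 degrees (1.0 is 10 degrees). A call has 1 to 5 rows; each row is the pose to reach, as a shift and turn from the pose commanded when the call began, along the tool's axes at that moment; what a row does not reach only later rows make up. A row lasts 1/8 s, in which the tool goes at most 62.5 mm and 10.7 degrees, less where a joint would pass 70% of its speed; a pose out of reach is approached as far as the arm can. A call with a gripper value outside its range is refused whole. "hand" is the opening, from 0 (shut) to 1 (fully open), set as the call begins (left out, the last holds). The fingers move at their own pace and stop on an object; the grip force is fixed at half the most. Time passes only in rows, so rows that repeat a pose let the fingers close. It gives the time, the measured TCP pose, the force and the opening at its end, in the units of the state.
- r.sense(): the state, without advancing time (a new reading comes with each control period).
- r.capture(name): name is "scene" or "top" or "wrist"; returns (picture, depth): 480x640x3 uint8, blue, green, red; 480x640 float32, m along the optical axis (not along the pixel's ray), 0 where there is no reading.
- r.get_calibration(name): a dict with "vfov" (degrees; the focal length in pixels is half the picture's height over the tangent of half this angle, whatever the lens; pixels are square), "cx", "cy" (the principal point, pixels), "rvec" (rotation vector, rad) and "tvec" (3), from world to camera coordinates, as OpenCV has them. Camera axes: x right, y down, z forward; pixel columns grow to the right and rows downward; lengths in m; the calibration is good to about 2 mm. A picture is of the moment at which its call begins: read the wrist's pose just before it. get_calibration takes no time and is no camera call; for the wrist camera it gives the pose at the moment of the call.
- r.finish_job(): hands the job in, once; it reports no verdict.
The state is a dict: "time_s": time; "joints": joint angles; "joint_velocities": joint speeds; "effort": joint torques, N m; "tcp_pos": TCP position; "ee_rot": TCP orientation; "wrist_force": force on the tool from outside, world axes, zero at the start; "moment": the same for the moment, N m; "gripper_width": opening from 0.0 (shut) to 1.0 (fully open).
Only numpy, scipy, OpenCV 4.12 (cv2) and the standard library are available. Lean on these libraries where they do the work, as an engineer would, in place of code of your own. Each camera call takes 0.05 s, during which the arm holds its last target.

### The job

The blue levelling plate for the laboratory balance rocks on one of its four feet. Press down on its corners, one after another, with the closed fingertips until you find the one that gives and have pushed it right down, then press the orange shim tab of that same corner flat. Leave the other three shims standing up, lift or shift nothing else, and finish clear of everything.

Things in the scene. Friction and masses are not known exactly. Their poses are not given: they have to be found in the camera images.
- base: aluminium bottom sheet, 245 x 250 x 4 mm, fixed to the worktop; origin on its underside (worktop level) midway between the four feet; x points from the robot side to the far side, y to the left, z up; its yaw varies by up to 0.3 rad. Four steel studs (8 mm thick, their tops 38 mm above the worktop) keep the plate in place
- plate: loose blue H-shaped levelling plate, 1 kg, 12 mm thick, resting on four feet; origin at the centre of its underside, 24 mm above the worktop; axes as the base. Its two cross arms (240 mm along y, 44 mm wide) are centred 65 mm in front of and behind the origin; the four corners to press are the white dots on its top, 36 mm above the worktop, at x = +-65, y = +-95 mm, each straight above a foot. A small round bubble level stands 4 mm proud at its middle
- foot_1 (a point): centre of the top of black foot 1 (20 mm wide), on which one plate corner rests; the corner's press point is 12 mm straight above it. Height 24 mm when unpressed. Feet 1 to 4 with their shims stand at the four corners in an order that changes from run to run. All look alike, but one is springy: there the corner yields 5 mm under about 4.5 N and springs back; the others are firm
- tab_1 (a point): middle of the upper face of the orange tab (24 x 26 mm) of lever shim 1, which belongs to the corner of foot 1 and stands out from it towards the robot (base -x). The tab is 34 mm from the shim's hinge pin, which lies along base y, 28 mm on the base -x side of the foot's centre, 21.5 mm above the worktop. Pressed flat, this point is 62 mm on the base -x side of the foot's centre, 23.5 mm above the worktop
- lever_1 (a joint): angle by which lever shim 1 is pressed down: about 0 (-0.05 to 0.05) = tab standing up, as found, sloping 0.55 rad above level; 0.55 rad = lying flat (end stop; its nose is then under the plate corner and carries it). Only the shim of the springy corner can be pressed down flat; those of the firm corners jam at about 0.3 rad. It stays where it is left; it takes about 3 to 4 N on the tab to push it down
- foot_2 (a point): centre of the top of black foot 2 (20 mm wide), on which one plate corner rests; the corner's press point is 12 mm straight above it. Height 24 mm when unpressed. Feet 1 to 4 with their shims stand at the four corners in an order that changes from run to run. All look alike, but one is springy: there the corner yields 5 mm under about 4.5 N and springs back; the others are firm
- tab_2 (a point): middle of the upper face of the orange tab (24 x 26 mm) of lever shim 2, which belongs to the corner of foot 2 and stands out from it towards the robot (base -x). The tab is 34 mm from the shim's hinge pin, which lies along base y, 28 mm on the base -x side of the foot's centre, 21.5 mm above the worktop. Pressed flat, this point is 62 mm on the base -x side of the foot's centre, 23.5 mm above the worktop
- lever_2 (a joint): angle by which lever shim 2 is pressed down: about 0 (-0.05 to 0.05) = tab standing up, as found, sloping 0.55 rad above level; 0.55 rad = lying flat (end stop; its nose is then under the plate corner and carries it). Only the shim of the springy corner can be pressed down flat; those of the firm corners jam at about 0.3 rad. It stays where it is left; it takes about 3 to 4 N on the tab to push it down
- foot_3 (a point): centre of the top of black foot 3 (20 mm wide), on which one plate corner rests; the corner's press point is 12 mm straight above it. Height 24 mm when unpressed. Feet 1 to 4 with their shims stand at the four corners in an order that changes from run to run. All look alike, but one is springy: there the corner yields 5 mm under about 4.5 N and springs back; the others are firm
- tab_3 (a point): middle of the upper face of the orange tab (24 x 26 mm) of lever shim 3, which belongs to the corner of foot 3 and stands out from it towards the robot (base -x). The tab is 34 mm from the shim's hinge pin, which lies along base y, 28 mm on the base -x side of the foot's centre, 21.5 mm above the worktop. Pressed flat, this point is 62 mm on the base -x side of the foot's centre, 23.5 mm above the worktop
- lever_3 (a joint): angle by which lever shim 3 is pressed down: about 0 (-0.05 to 0.05) = tab standing up, as found, sloping 0.55 rad above level; 0.55 rad = lying flat (end stop; its nose is then under the plate corner and carries it). Only the shim of the springy corner can be pressed down flat; those of the firm corners jam at about 0.3 rad. It stays where it is left; it takes about 3 to 4 N on the tab to push it down
- foot_4 (a point): centre of the top of black foot 4 (20 mm wide), on which one plate corner rests; the corner's press point is 12 mm straight above it. Height 24 mm when unpressed. Feet 1 to 4 with their shims stand at the four corners in an order that changes from run to run. All look alike, but one is springy: there the corner yields 5 mm under about 4.5 N and springs back; the others are firm
- tab_4 (a point): middle of the upper face of the orange tab (24 x 26 mm) of lever shim 4, which belongs to the corner of foot 4 and stands out from it towards the robot (base -x). The tab is 34 mm from the shim's hinge pin, which lies along base y, 28 mm on the base -x side of the foot's centre, 21.5 mm above the worktop. Pressed flat, this point is 62 mm on the base -x side of the foot's centre, 23.5 mm above the worktop
- lever_4 (a joint): angle by which lever shim 4 is pressed down: about 0 (-0.05 to 0.05) = tab standing up, as found, sloping 0.55 rad above level; 0.55 rad = lying flat (end stop; its nose is then under the plate corner and carries it). Only the shim of the springy corner can be pressed down flat; those of the firm corners jam at about 0.3 rad. It stays where it is left; it takes about 3 to 4 N on the tab to push it down
- cup: bystander: specimen cup with red lid, 62 mm wide, 73 mm high; origin at the centre of its underside
- apple: bystander: apple, about 71 mm; origin at its underside
- marker: bystander: red and white marker pen, 14 x 122 mm, lying; origin at its underside, middle
There are look-alikes about, which are no part of the job. Leave any green, purple or turquoise look-alike of the part that bears foot_3 alone.

How it is judged:
By the outcome, as a careful person would: the job done as asked, in the order asked, and still so for the second after the job is handed in, with the robot touching nothing.
It also fails if it takes over 54 s, if anything falls off the work surface, if the arm or the gripper's body presses on something with over 40 N, if the wrist force passes 120 N, or if a joint passes its speed limit or range.

## Working session

There is one attempt and no reset: what is moved stays moved. The work goes in short steps, Python scripts to look and compute and a tool call to move; the robot and the scene stay as the last step left them, time stands still between calls to the robot, and variables do not carry over. Pictures are saved under pics/ and viewed, and the job is handed in when it is done.

Besides the shell and the picture viewer there is one more tool, called as name(argument=value, ...), one argument or row to a line, values as JSON. play_rows: Moves the arm, as the interface text tells. Its arguments: {"type":"object","properties":{"plan":{"type":"array","items":{"type":"array","items":{"type":"array","items":{"type":"number"}}}},"hand":{"type":"number"}},"required":["plan"]}

```bash
ls; mkdir -p pics; python3 - <<'E'
from station import r
import cv2
s=r.sense();print(s)
for n in("scene","top","wrist"):
    p,d=r.capture(n);cv2.imwrite(f"pics/{n}0.png",p);print(n,r.get_calibration(n))
E
```

```text
pics
{'time_s': 0.0, 'joints': array([-5.70329263e+01,  2.20919900e+01,  3.78716279e-01, -3.14359804e-02,
       -6.84105832e+01, -1.48168116e+01]), 'joint_velocities': array([-0.00170172, -0.0266657 , -0.05795154, -0.03477039,  0.09947291,
        0.06939404]), 'effort': array([ 2.13312765e-04, -3.90661490e+01,  1.87407535e+01,  4.21966240e+00,
        1.10632653e-02, -1.95930929e-04]), 'tcp_pos': array([ 0.19451322, -0.59325468,  0.19533312]), 'ee_rot': array([[-7.48257493e-04, -3.11316942e-01,  9.50305846e-01],
       [ 2.09120781e-03,  9.50303547e-01,  3.11317835e-01],
       [-9.99997533e-01,  2.22023291e-03, -6.00433304e-05]]), 'wrist_force': array([-0.48690225,  0.39202221, -0.27634008]), 'moment': array([ 0.03584618, -0.02177855,  0.04817834]), 'gripper_width': 0.9986717046425704}
scene {'vfov': 46.43519616160863, 'cx': 321.0280549199349, 'cy': 235.9683963681361, 'rvec': array([ 1.08073846, -2.33859872,  1.05568203]), 'tvec': array([0.43740502, 0.33104094, 0.78479851])}
top {'vfov': 46.789176979045365, 'cx': 325.8626997882328, 'cy': 236.9643871706114, 'rvec': array([ 2.20162597, -2.14147902,  0.0747859 ]), 'tvec': array([0.05438358, 0.61854331, 1.08603851])}
wrist {'vfov': 68.65664556664268, 'cx': 319.7082859394212, 'cy': 235.95467120370813, 'rvec': array([-1.7338303 , -2.39339818, -0.34520078]), 'tvec': array([ 0.62467811, -0.03375225,  0.39138263])}
```

View pics/scene0.png

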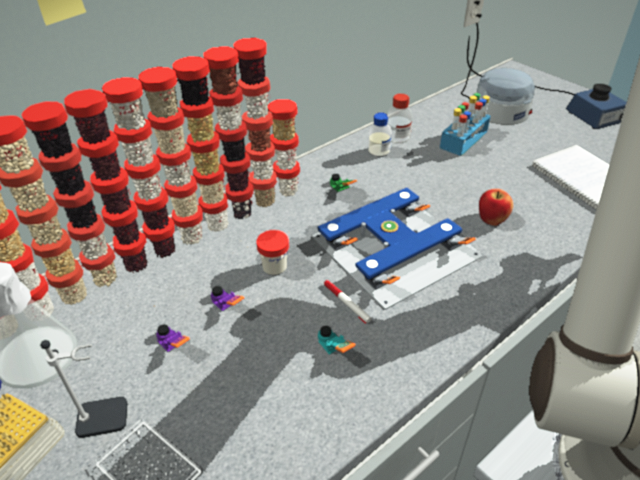

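View pics/top0.png

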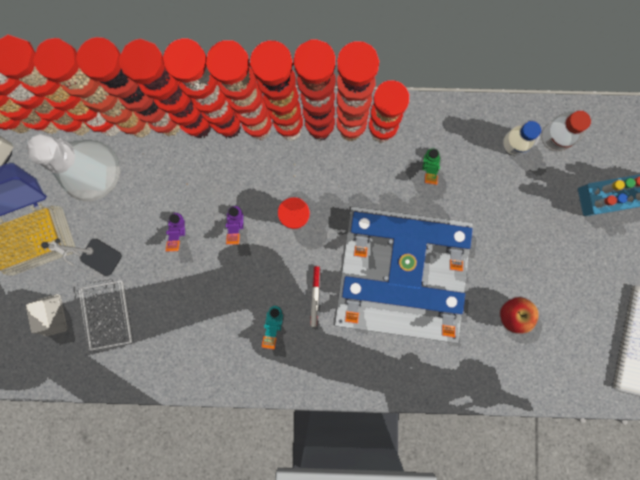

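The top view shows the plate at (407,260) with its white dots at about (364,223), (459,236), (355,288) and (451,301). The orange tabs are at (361,250), (456,263), (352,315) and (449,329). The look-alikes to leave alone are purple (174,228) and (234,225), turquoise (270,325) and green (431,165). The plate description matches only the blue H. I'll measure it and check a close crop.

```bash
cat > h.py <<'E'
import numpy as np, cv2
from station import r
def cam(n):
    c=r.get_calibration(n); f=240/np.tan(np.radians(c['vfov']/2))
    K=np.array([[f,0,c['cx']],[0,f,c['cy']],[0,0,1]]); R=cv2.Rodrigues(c['rvec'])[0]
    return K,R,np.array(c['tvec'])
def ray(cm,uv,z):
    K,R,t=cm; o=-R.T@t; d=R.T@np.linalg.solve(K,[uv[0],uv[1],1]); return o+d*(z-o[2])/d[2]
def proj(cm,P):
    K,R,t=cm; p=K@(R@np.asarray(P)+t); return p[:2]/p[2]
def tool(P):
    s=r.sense(); return s['ee_rot'].T@(np.asarray(P)-s['tcp_pos'])*100
E
cat > loc.py <<'E'
from h import *
def dots(n,img,pre):
    hsv=cv2.cvtColor(img,cv2.COLOR_BGR2HSV)
    blue=cv2.inRange(hsv,(105,120,50),(125,255,255))
    k,l,st,ce=cv2.connectedComponentsWithStats(blue)
    i=1+np.argmax(st[1:,4]); b=(l==i).astype(np.uint8)
    cs,h=cv2.findContours(b,cv2.RETR_CCOMP,cv2.CHAIN_APPROX_NONE)
    out=[]
    for c,hh in zip(cs,h[0]):
        if hh[3]>=0 and cv2.contourArea(c)>15:
            m=np.zeros(b.shape,np.uint8); cv2.drawContours(m,[c],-1,1,-1)
            w=np.where(m>0,np.clip(img[:,:,2].astype(float)-40,0,255),0)
            ys,xs=np.indices(w.shape); 
            u=np.array([(xs*w).sum(),(ys*w).sum()])/w.sum()
            out.append((u,cv2.contourArea(c)))
    return out
if __name__=="__main__":
    for n in("top","scene"):
        img=cv2.imread(f"pics/{n}0.png"); cm=cam(n)
        for u,a in dots(n,img,0): print(n,u.round(1),a,ray(cm,u,.036).round(4))
    img=cv2.imread("pics/top0.png"); cv2.imwrite("pics/crop0.png",cv2.resize(img[190:350,320:500],None,fx=4,fy=3.7,interpolation=cv2.INTER_CUBIC))
E
python3 loc.py
```

```text
top [451.2 301.5] 144.0 [ 0.4957 -0.1782  0.036 ]
top [355.2 288.1] 144.5 [0.5165 0.0107 0.036 ]
top [407.4 262. ] 326.5 [ 0.5708 -0.0912  0.036 ]
top [459.1 236.1] 143.5 [ 0.6249 -0.1925  0.036 ]
top [363.9 223.3] 141.0 [ 0.6453 -0.0035  0.036 ]
scene [371.6 263.3] 116.5 [0.516  0.0117 0.036 ]
scene [446.  226.5] 95.0 [ 0.4951 -0.177   0.036 ]
scene [332.5 226.8] 96.0 [ 0.6445 -0.0026  0.036 ]
scene [389.4 225.9] 217.5 [ 0.5712 -0.0917  0.036 ]
scene [404.3 194.7] 85.5 [ 0.6242 -0.1913  0.036 ]
```

View pics/crop0.png

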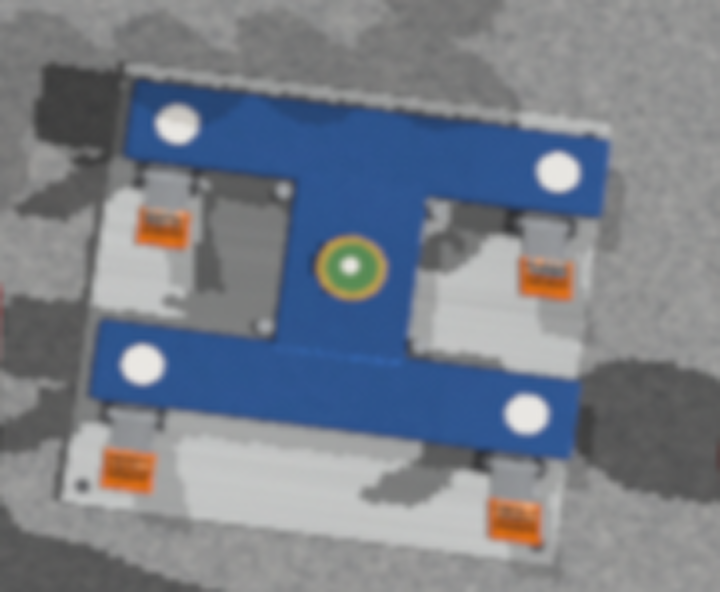

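The crop shows the blue plate with four white dots and four orange tabs standing up. From the two views its yaw is about -0.11 rad and its centre about (0.570, -0.0905). I'll approach the near-right corner first with the fingers shut.

play_rows(
  hand=0,
  plan=[
    [[0,3,4.2,0.5,0,0],[0,6,8.4,1.0,0,0],[0,9,12.6,1.5,0,0],[0,12,16.8,2.0,0,0],[0,15,21,2.44,0,0]],
  ],
)

```text
time_s: 0.78
tcp_pos: [0.3482, -0.3844, 0.1963]
ee_rot: [[-0.0, 0.112, 0.994], [0.0, 0.994, -0.112], [-1.0, 0.0, -0.0]]
wrist_force: [0.5, -0.5, -0.4]
gripper_width: 0.516
```

```bash
cat > st.py <<'E'
from h import *
import sys
T=dict(FL=(.5163,.0110),FR=(.4954,-.1777),RL=(.6450,-.0030),RR=(.6246,-.1920))
s=r.sense();print(s['time_s'],s['tcp_pos'].round(4),s['ee_rot'].round(3).tolist(),s['wrist_force'].round(2),s['gripper_width'])
for k,v in T.items(): print(k,tool((*v,.036)).round(2))
E
python3 st.py
```

```text
0.775 [ 0.3482 -0.3844  0.1963] [[-0.0, 0.112, 0.994], [0.0, 0.994, -0.112], [-1.0, 0.0, -0.0]] [ 0.51 -0.46 -0.45] 0.5159961230641822
FL [16.03 41.17 12.29]
FR [16.03 22.18 12.32]
RL [16.03 41.21 25.24]
RR [16.03 22.2  25.32]
```

play_rows(
  plan=[
    [[0,5,2.8,0,0,0],[2,10,5.6,0,0,0],[5,15,8.4,0,0,0],[8,20,11.2,0,0,0],[11,22.2,12.3,0,0,0]],
  ],
)

```text
time_s: 1.4
tcp_pos: [0.4956, -0.1765, 0.0858]
ee_rot: [[0.001, 0.106, 0.994], [-0.0, 0.994, -0.106], [-1.0, 0.0, 0.001]]
wrist_force: [0.0, -0.2, 0.1]
gripper_width: 0.015
```

play_rows(
  plan=[
    [[1.5,0,0,0,0,0],[3,0,0,0,0,0],[3,0,0,0,0,0]],
  ],
)

```text
time_s: 1.78
tcp_pos: [0.4928, -0.1795, 0.0557]
ee_rot: [[-0.002, 0.11, 0.994], [0.0, 0.994, -0.11], [-1.0, -0.0, -0.002]]
wrist_force: [0.0, 0.5, 0.6]
gripper_width: 0.006
```

```bash
python3 st.py; python3 - <<'E'
from h import *
for n in("scene","wrist"):
    p,d=r.capture(n);cv2.imwrite(f"pics/{n}1.png",p[100:340,220:540] if n=="scene" else p)
E
```

```text
1.775 [ 0.4928 -0.1795  0.0557] [[-0.002, 0.11, 0.994], [0.0, 0.994, -0.11], [-1.0, -0.0, -0.002]] [0.01 0.53 0.55] 0.005849117534195661
FL [ 1.97 19.19  0.24]
FR [1.97 0.2  0.25]
RL [ 1.94 19.22 13.19]
RR [ 1.94  0.21 13.25]
```

View pics/scene1.png

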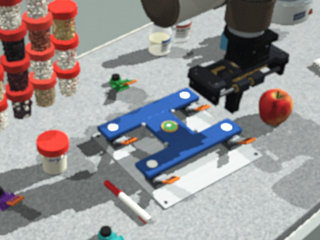

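View pics/wrist1.png

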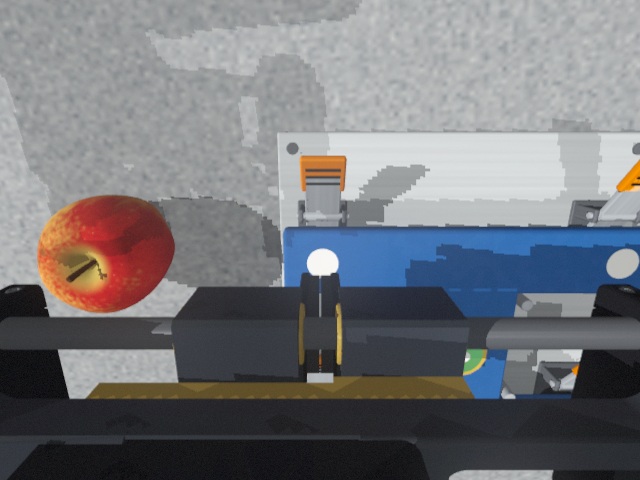

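The wrist view shows the closed fingertips just above the near-right dot at (322,262), with its tab up at (323,172). Now I'll press gently.

play_rows(
  plan=[
    [[0.6,0.2,0.25,0,0,0],[1.2,0.2,0.25,0,0,0],[1.7,0.2,0.25,0,0,0],[2.0,0.2,0.25,0,0,0],[2.0,0.2,0.25,0,0,0]],
  ],
)

```text
time_s: 2.5
tcp_pos: [0.4965, -0.1769, 0.0361]
ee_rot: [[-0.001, 0.109, 0.994], [0.0, 0.994, -0.109], [-1.0, -0.0, -0.001]]
wrist_force: [-0.8, -0.7, 0.2]
gripper_width: 0.006
```

play_rows(
  plan=[
    [[0.1,0,0,0,0,0],[0.2,0,0,0,0,0],[0.2,0,0,0,0,0]],
  ],
)

```text
time_s: 2.88
tcp_pos: [0.4967, -0.1769, 0.0345]
ee_rot: [[0.0, 0.109, 0.994], [-0.0, 0.994, -0.109], [-1.0, 0.0, 0.0]]
wrist_force: [0.5, 0.2, -0.8]
gripper_width: 0.011
```

play_rows(
  plan=[
    [[0.1,0,0,0,0,0],[0.2,0,0,0,0,0],[0.2,0,0,0,0,0]],
  ],
)

```text
time_s: 3.25
tcp_pos: [0.4966, -0.1769, 0.0324]
ee_rot: [[-0.0, 0.109, 0.994], [0.0, 0.994, -0.109], [-1.0, -0.0, -0.0]]
wrist_force: [0.3, -0.6, 0.1]
gripper_width: 0.005
```

play_rows(
  plan=[
    [[0.1,0,0,0,0,0],[0.1,0,0,0,0,0]],
  ],
)

```text
time_s: 3.5
tcp_pos: [0.4966, -0.1769, 0.0314]
ee_rot: [[-0.0, 0.109, 0.994], [0.0, 0.994, -0.109], [-1.0, -0.0, -0.0]]
wrist_force: [0.2, 0.2, -0.3]
gripper_width: 0.006
```

```bash
python3 st.py; python3 - <<'E'
from h import *
cm=cam("scene");print(proj(cm,r.sense()['tcp_pos']))
cw=cam("wrist");print(proj(cw,r.sense()['tcp_pos']))
p,d=r.capture("scene");cv2.imwrite("pics/scene2.png",cv2.resize(p[150:300,370:520],None,fx=4,fy=4))
p,d=r.capture("wrist");cv2.imwrite("pics/wrist2.png",p[150:450,200:500])
E
```

```text
3.5 [ 0.4966 -0.1769  0.0314] [[-0.0, 0.109, 0.994], [0.0, 0.994, -0.109], [-1.0, -0.0, -0.0]] [ 0.15  0.21 -0.31] 0.005943604341794877
FL [-0.46 18.89 -0.09]
FR [-0.46 -0.09 -0.11]
RL [-0.47 18.9  12.86]
RR [-0.47 -0.11 12.89]
[445.05842257 227.94001357]
[320.53611197 272.68560203]
```

View pics/scene2.png

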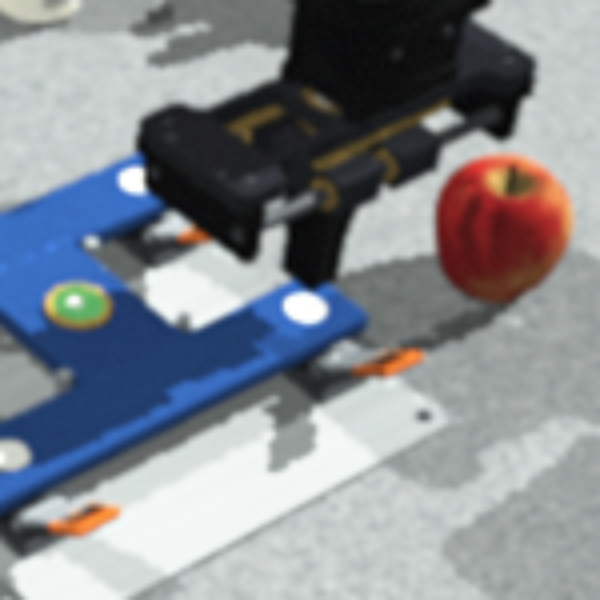

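View pics/wrist2.png

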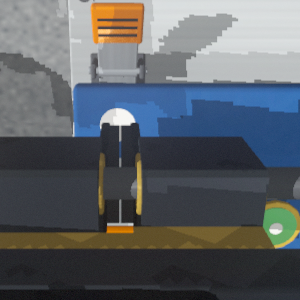

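```bash
cat > pc.py <<'E'
from h import *
def cloud(n,d,cm):
    K,R,t=cm; v,u=np.mgrid[0:480,0:640]
    P=np.stack([(u-K[0,2])/K[0,0]*d,(v-K[1,2])/K[1,1]*d,d],-1)
    return (P-t)@R
E
python3 - <<'E'
from pc import *
np.set_printoptions(suppress=True,precision=4)
cm=cam("scene");p,d=r.capture("scene");X=cloud("scene",d,cm)
for v in range(200,232,2): print(v,[(X[v,u]*1000).round().astype(int).tolist()+p[v,u].tolist() for u in (446,449,452)])
# plate blue z
hsv=cv2.cvtColor(p,cv2.COLOR_BGR2HSV);b=cv2.inRange(hsv,(105,120,50),(125,255,255))>0
b[:180]=0;b[:,:310]=0;b[280:]=0;b[:,470:]=0
print("plate z scene",np.percentile(X[b][:,2],[5,25,50,75,95]))
cw=cam("wrist");p,d=r.capture("wrist");Y=cloud("wrist",d,cw)
hsv=cv2.cvtColor(p,cv2.COLOR_BGR2HSV);b=cv2.inRange(hsv,(105,120,50),(125,255,255))>0
print("plate z wrist",np.percentile(Y[b][:,2],[5,25,50,75,95]))
E
```

```text
200 [[471, -125, 144, 138, 135, 130], [469, -132, 142, 54, 54, 51], [467, -140, 138, 40, 68, 81]]
202 [[468, -123, 142, 65, 62, 59], [488, -162, 111, 24, 27, 29], [468, -142, 132, 31, 50, 57]]
204 [[495, -163, 101, 14, 13, 12], [488, -162, 106, 14, 12, 13], [484, -167, 105, 18, 18, 17]]
206 [[495, -164, 96, 13, 13, 13], [486, -162, 102, 12, 13, 12], [485, -170, 98, 18, 19, 18]]
208 [[495, -166, 90, 14, 13, 13], [487, -164, 95, 13, 14, 13], [486, -173, 91, 19, 19, 19]]
210 [[495, -167, 84, 14, 11, 11], [487, -165, 90, 15, 15, 14], [487, -175, 85, 20, 21, 20]]
212 [[494, -167, 79, 14, 13, 12], [486, -165, 86, 12, 12, 11], [487, -176, 80, 16, 17, 17]]
214 [[493, -167, 75, 15, 14, 14], [488, -169, 77, 13, 14, 14], [487, -178, 73, 19, 18, 17]]
216 [[494, -169, 68, 13, 13, 12], [486, -167, 74, 14, 12, 11], [487, -179, 67, 15, 17, 15]]
218 [[491, -166, 66, 13, 12, 15], [488, -171, 66, 15, 16, 15], [486, -178, 63, 10, 12, 11]]
220 [[492, -168, 60, 21, 13, 9], [485, -168, 64, 27, 20, 18], [501, -204, 35, 82, 62, 50]]
222 [[506, -190, 34, 162, 113, 85], [500, -192, 37, 147, 77, 37], [497, -198, 35, 192, 112, 63]]
224 [[500, -182, 37, 255, 255, 255], [497, -188, 36, 240, 217, 198], [492, -192, 37, 163, 87, 44]]
226 [[496, -179, 36, 254, 255, 255], [494, -185, 34, 249, 254, 254], [488, -188, 36, 170, 114, 85]]
228 [[492, -173, 36, 255, 255, 255], [487, -177, 37, 255, 255, 255], [485, -184, 34, 170, 113, 85]]
230 [[488, -169, 36, 246, 241, 228], [483, -172, 37, 229, 193, 168], [480, -178, 36, 164, 89, 47]]
plate z scene [0.0294 0.0344 0.0357 0.0367 0.0382]
plate z wrist [0.0345 0.0356 0.0361 0.0365 0.0372]
```

```bash
python3 - <<'E'
from pc import *
s=r.sense();cw=cam("wrist");p,d=r.capture("wrist");Y=cloud("wrist",d,cw)
T=(Y-s['tcp_pos'])@s['ee_rot']*1000
print("cam in world",-cw[1].T@cw[2], "tool", s['ee_rot'].T@(-cw[1].T@cw[2]-s['tcp_pos']))
for v in range(262,312,3): print(v,[T[v,u].round().astype(int).tolist() for u in (310,316,322,328,334)])
# sweep scene cloud near the tool
cm=cam("scene");p,d=r.capture("scene");X=cloud("scene",d,cm);T=(X-s['tcp_pos'])@s['ee_rot']*1000
m=(np.abs(T[...,1])<25)&(np.abs(T[...,2])<25)&(T[...,0]>-60)&(p.max(-1)<45)&(d>0)
for a in range(-60,10,5):
    k=m&(T[...,0]>=a)&(T[...,0]<a+5)
    if k.sum(): print(a,k.sum(),np.percentile(T[k],[5,95],axis=0).round().tolist())
E
```

```text
cam in world [ 0.41959114 -0.1688321   0.2200716 ] tool [-0.18860728 -0.00035025 -0.07751239]
262 [[-5, -6, -8], [-5, -3, -9], [-5, 1, -8], [-4, 4, -8], [-5, 8, -8]]
265 [[-5, -6, -7], [-5, -3, -6], [-5, 1, -7], [-5, 4, -7], [-4, 8, -6]]
268 [[-5, -6, -5], [-4, -3, -4], [-5, 1, -5], [-5, 4, -5], [-4, 8, -5]]
271 [[-6, -6, -3], [-5, -3, -3], [-5, 1, -3], [-5, 4, -3], [-5, 8, -3]]
274 [[-5, -6, -1], [-6, -3, -2], [-5, 1, -1], [-3, 4, -1], [-28, 7, -11]]
277 [[-29, -5, -10], [-29, -2, -10], [-30, 1, -10], [-30, 4, -10], [-33, 6, -11]]
280 [[-35, -5, -10], [-33, -2, -10], [-34, 1, -10], [-33, 4, -10], [-35, 6, -11]]
283 [[-37, -5, -10], [-37, -2, -10], [-36, 1, -10], [-35, 3, -9], [-40, 6, -11]]
286 [[-39, -5, -9], [-41, -2, -10], [-39, 1, -9], [-40, 3, -10], [-43, 6, -11]]
289 [[-43, -5, -10], [-42, -2, -9], [-43, 1, -10], [-43, 3, -10], [-46, 6, -11]]
292 [[-47, -5, -10], [-48, -2, -10], [-46, 1, -10], [-46, 3, -10], [-50, 6, -11]]
295 [[-49, -5, -10], [-49, -2, -10], [-49, 1, -10], [-50, 3, -10], [-53, 6, -11]]
298 [[-52, -5, -10], [-52, -2, -10], [-53, 1, -10], [-52, 3, -10], [-56, 6, -12]]
301 [[-55, -4, -10], [-55, -2, -10], [-56, 1, -10], [-55, 3, -10], [-58, 5, -11]]
304 [[-59, -4, -10], [-57, -2, -10], [-58, 1, -10], [-58, 3, -10], [-60, 5, -11]]
307 [[-60, -4, -10], [-60, -2, -10], [-60, 1, -10], [-60, 3, -10], [-62, 5, -11]]
310 [[-63, -4, -10], [-62, -2, -10], [-62, 1, -10], [-63, 3, -10], [-65, 5, -11]]
-60 26 [[-60.0, -6.0, -12.0], [-55.0, 12.0, 7.0]]
-55 24 [[-55.0, -4.0, -12.0], [-50.0, 11.0, 7.0]]
-50 22 [[-50.0, -5.0, -11.0], [-45.0, 10.0, 5.0]]
-45 22 [[-44.0, -1.0, -12.0], [-40.0, 10.0, 8.0]]
-40 25 [[-40.0, -5.0, -12.0], [-36.0, 10.0, 6.0]]
-35 25 [[-35.0, -3.0, -11.0], [-30.0, 11.0, 7.0]]
-30 10 [[-29.0, -4.0, -11.0], [-28.0, 9.0, 5.0]]
```

Both depth views agree that the real fingertips end about 28 mm short of the stated TCP (tool x ≈ -28 mm), so I'm still about 23 mm above the plate. That matches the lack of force. I'll check the gripper body's clearance over the apple before going lower.

```bash
python3 - <<'E'
from pc import *
s=r.sense()
for n in("scene","top"):
    cm=cam(n);p,d=r.capture(n);X=cloud(n,d,cm);T=(X-s['tcp_pos'])@s['ee_rot']*1000
    m=(p.max(-1)<60)&(d>0)&(X[...,2]>.07)&(np.abs(T[...,1])<130)&(np.abs(T[...,2])<80)
    for a in range(-120,130,20):
        k=m&(T[...,1]>=a)&(T[...,1]<a+20)
        if k.sum()>5: print(n,"y",a,k.sum(),"max x",np.percentile(T[k][:,0],98).round(),"z",np.percentile(T[k][:,2],[2,98]).round())
    hsv=cv2.cvtColor(p,cv2.COLOR_BGR2HSV)
    red=((hsv[...,0]<8)|(hsv[...,0]>172))&(hsv[...,1]>120)&(X[...,0]>.38)&(X[...,0]<.55)&(X[...,1]<-.22)&(X[...,1]>-.4)
    print("apple",red.sum(),np.percentile(X[red],[2,98],axis=0).round(3).tolist())
E
```

```text
scene y -100 91 max x -97.0 z [-38.  -2.]
scene y -80 225 max x -100.0 z [-38.  -6.]
scene y -60 132 max x -112.0 z [-36. -17.]
scene y -40 262 max x -109.0 z [-39. -21.]
scene y -20 402 max x -48.0 z [-41.  -9.]
scene y 0 1313 max x -44.0 z [-43.  19.]
scene y 20 1452 max x -104.0 z [-38.  19.]
scene y 40 194 max x -111.0 z [-33.  20.]
scene y 60 182 max x -132.0 z [-38.  29.]
scene y 80 632 max x -98.0 z [-38.  32.]
scene y 100 45 max x -306.0 z [-54. -44.]
apple 672 [[0.44, -0.313, 0.01], [0.496, -0.274, 0.066]]
top y 100 8 max x -342.0 z [-37.  34.]Traceback (most recent call last):
  File "<stdin>", line 11, in <module>
    return _quantile_unchecked(
        a, q, axis, out, overwrite_input, method, keepdims, weights)
    return _ureduce(a,
                    func=_quantile_ureduce_func,
    ...<5 lines>...
                    overwrite_input=overwrite_input,
                    method=method)
    r = func(a, **kwargs)
    result = _quantile(arr,
                       quantiles=q,
    ...<2 lines>...
                       out=out,
                       weights=wgt)
    slices_having_nans = np.isnan(arr[-1, ...])
                                  ~~~^^^^^^^^^
IndexError: index -1 is out of bounds for axis 0 with size 0
```

The body stays about 69 mm above the true tip, so it clears everything. I'll carry on down, slowing near contact.

play_rows(
  plan=[
    [[0.6,0,0,0,0,0],[1.2,0,0,0,0,0],[1.8,0,0,0,0,0],[2.1,0,0,0,0,0],[2.1,0,0,0,0,0]],
  ],
)

```text
time_s: 4.53
tcp_pos: [0.4967, -0.1769, 0.0104]
ee_rot: [[-0.0, 0.109, 0.994], [-0.0, 0.994, -0.109], [-1.0, -0.0, -0.0]]
wrist_force: [-0.2, -0.2, -0.3]
gripper_width: 0.007
```

play_rows(
  plan=[
    [[0.1,0,0,0,0,0],[0.2,0,0,0,0,0],[0.3,0,0,0,0,0],[0.3,0,0,0,0,0]],
  ],
)

```text
time_s: 5.03
tcp_pos: [0.4968, -0.1769, 0.0102]
ee_rot: [[0.0, 0.108, 0.994], [-0.001, 0.994, -0.108], [-1.0, -0.001, 0.0]]
wrist_force: [-5.7, 3.5, 18.9]
gripper_width: 0.004
```

Near-right is firm (19 N with no give, contact at TCP z ≈ 0.0103). Next is far-right.

play_rows(
  plan=[
    [[-1.5,0,0,0,0,0],[-3,0,0,0,0,0],[-3,0,4.5,0,0,0],[-3,0,9,0,0,0],[-3,0,12.9,0,0,0]],
  ],
)

```text
time_s: 5.65
tcp_pos: [0.6267, -0.1912, 0.038]
ee_rot: [[0.001, 0.109, 0.994], [-0.0, 0.994, -0.109], [-1.0, -0.0, 0.001]]
wrist_force: [0.3, 0.1, -0.8]
gripper_width: 0.006
```

play_rows(
  plan=[
    [[0,0,0,0,0,0],[1,0,0,0,0,0],[2,0,0,0,0,0],[2.3,0,0,0,0,0],[2.3,0,0,0,0,0]],
  ],
)

```text
time_s: 6.28
tcp_pos: [0.6244, -0.1909, 0.0142]
ee_rot: [[-0.001, 0.109, 0.994], [-0.0, 0.994, -0.109], [-1.0, -0.0, -0.001]]
wrist_force: [-0.5, 0.7, 1.1]
gripper_width: 0.006
```

```bash
python3 st.py
```

```text
6.275 [ 0.6244 -0.1909  0.0142] [[-0.001, 0.109, 0.994], [-0.0, 0.994, -0.109], [-1.0, -0.0, -0.001]] [-0.47  0.67  1.09] 0.006052359429579403
FL [ -2.17  18.9  -12.94]
FR [ -2.17  -0.09 -12.97]
RL [-2.18 18.91  0.  ]
RR [-2.18 -0.1   0.03]
```

play_rows(
  plan=[
    [[0.2,0,0,0,0,0],[0.4,0,0,0,0,0],[0.5,0,0,0,0,0],[0.6,0,0,0,0,0],[0.6,0,0,0,0,0]],
  ],
)

```text
time_s: 6.9
tcp_pos: [0.6251, -0.191, 0.0104]
ee_rot: [[0.001, 0.108, 0.994], [-0.001, 0.994, -0.108], [-1.0, -0.0, 0.001]]
wrist_force: [-3.7, 1.8, 8.0]
gripper_width: 0.006
```

Far-right is firm too (8 N, no give). Next is far-left. I'll lift over the bubble and the studs.

play_rows(
  plan=[
    [[-3,0,0,0,0,0],[-3,5,0,0,0,0],[-3,10,0,0,0,0],[-3,15,0,0,0,0],[-3,18.9,0,0,0,0]],
  ],
)

```text
time_s: 7.52
tcp_pos: [0.6457, -0.0011, 0.0385]
ee_rot: [[0.0, 0.108, 0.994], [0.0, 0.994, -0.108], [-1.0, 0.0, 0.0]]
wrist_force: [0.2, -0.0, 0.9]
gripper_width: 0.002
```

play_rows(
  plan=[
    [[0,0,0,0,0,0],[1,0,0,0,0,0],[2,0,0,0,0,0],[2.5,0,0,0,0,0],[2.5,0,0,0,0,0]],
  ],
)

```text
time_s: 8.15
tcp_pos: [0.645, -0.0039, 0.0126]
ee_rot: [[-0.001, 0.11, 0.994], [-0.0, 0.994, -0.11], [-1.0, -0.001, -0.001]]
wrist_force: [-0.1, -0.2, 0.7]
gripper_width: 0.006
```

play_rows(
  plan=[
    [[0.2,0,0,0,0,0],[0.4,0,0,0,0,0],[0.5,0,0,0,0,0],[0.5,0,0,0,0,0]],
  ],
)

```text
time_s: 8.65
tcp_pos: [0.6459, -0.0031, 0.0092]
ee_rot: [[0.001, 0.108, 0.994], [-0.0, 0.994, -0.108], [-1.0, 0.0, 0.001]]
wrist_force: [-2.3, -0.8, 3.8]
gripper_width: 0.005
```

play_rows(
  plan=[
    [[0.15,0,0,0,0,0],[0.3,0,0,0,0,0],[0.3,0,0,0,0,0]],
  ],
)

```text
time_s: 9.02
tcp_pos: [0.6462, -0.003, 0.006]
ee_rot: [[0.002, 0.108, 0.994], [0.0, 0.994, -0.108], [-1.0, 0.0, 0.002]]
wrist_force: [-1.0, -0.7, 5.1]
gripper_width: 0.006
```

This one gives: it moved 3 mm for about 1 N. I'll push it right down.

play_rows(
  plan=[
    [[0.15,0,0,0,0,0],[0.3,0,0,0,0,0],[0.4,0,0,0,0,0],[0.4,0,0,0,0,0],[0.4,0,0,0,0,0]],
  ],
)

```text
time_s: 9.65
tcp_pos: [0.6464, -0.003, 0.0054]
ee_rot: [[0.002, 0.107, 0.994], [-0.001, 0.994, -0.107], [-1.0, -0.0, 0.003]]
wrist_force: [-5.5, 0.5, 20.1]
gripper_width: 0.001
```

```bash
python3 - <<'E'
from h import *
s=r.sense();print(s['tcp_pos'],s['wrist_force'])
p,d=r.capture("scene");cv2.imwrite("pics/scene3.png",cv2.resize(p[150:300,310:490],None,fx=4,fy=4))
E
```

```text
[ 0.64638733 -0.00297157  0.00543599] [-5.5128537   0.48736839 20.14187606]
```

View pics/scene3.png

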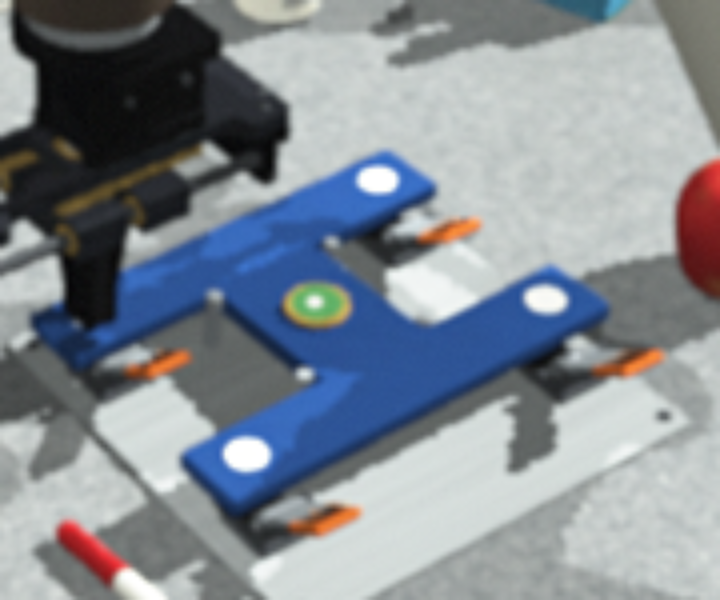

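The far-left corner gave 5 mm and hit a hard stop (z 0.0054, 20 N). In the picture its dot is hidden under the fingertip at (95,320), and its tab at (158,365) still stands. I'll lift, move over that tab and check its position.

play_rows(
  plan=[
    [[-1.5,0,0,0,0,0],[-3.5,0,0,0,0,0],[-4.5,0,-2,0,0,0],[-4.5,0,-6,0,0,0],[-4.5,0,-6,0,0,0]],
  ],
)

```text
time_s: 10.32
tcp_pos: [0.5823, 0.0035, 0.0456]
ee_rot: [[-0.004, 0.109, 0.994], [0.0, 0.994, -0.109], [-1.0, -0.0, -0.004]]
wrist_force: [1.2, 0.2, 0.0]
gripper_width: 0.002
```

```bash
cat > tabs.py <<'E'
from pc import *
s=r.sense();print(s['time_s'],s['tcp_pos'],s['wrist_force'].round(1))
foot=np.array([.645,-.003,0]);bx=np.array([.994,-.110,0])
print("tool to press (60mm)",tool(foot-.060*bx+[0,0,-.0022]).round(2))
cm=cam("top");p,d=r.capture("top");print(s['tcp_pos'])
im0=cv2.imread("pics/top0.png")
for n,im in(("top0",im0),("now",p)):
  hsv=cv2.cvtColor(im,cv2.COLOR_BGR2HSV);o=cv2.inRange(hsv,(5,150,120),(18,255,255));o[:205]=0;o[345:]=0;o[:,335:]=o[:,335:];o[:,:335]=0;o[:,475:]=0
  k,l,st,ce=cv2.connectedComponentsWithStats(o)
  for i in range(1,k):
    if st[i,4]>20: print(n,ce[i].round(1),st[i,4],ray(cm,ce[i],.040).round(4))
for nm,q in(("RL",(.645,-.003,0)),):print("pred",nm,np.array(q)-.057*bx)
p,d=r.capture("scene");cv2.imwrite("pics/scene_%d.png"%(s['time_s']*100),cv2.resize(p[150:300,310:490],None,fx=4,fy=4))
E
python3 tabs.py
```

```text
10.325 [0.58229151 0.00347027 0.04561914] [1.2 0.2 0. ]
tool to press (60mm) [4.78 0.05 0.32]
[0.58229151 0.00347027 0.04561914]
top0 [360.8 252.8] 68 [0.5861 0.0014 0.04  ]
top0 [456.3 266.8] 64 [ 0.5637 -0.1866  0.04  ]
top0 [351.7 317. ] 113 [0.46   0.0164 0.04  ]
top0 [448.6 331.7] 91 [ 0.4371 -0.1727  0.04  ]
now [456.3 266.8] 64 [ 0.5637 -0.1866  0.04  ]
now [351.7 317. ] 113 [0.46   0.0164 0.04  ]
now [448.4 331.8] 72 [ 0.4369 -0.1724  0.04  ]
pred RL [0.588342 0.00327  0.      ]
```

play_rows(
  plan=[
    [[0.8,0,0.1,0,0,0],[1.6,0,0.2,0,0,0],[2.2,0,0.2,0,0,0],[2.2,0,0.2,0,0,0]],
  ],
)

```text
time_s: 10.92
tcp_pos: [0.5874, 0.003, 0.0234]
ee_rot: [[-0.002, 0.109, 0.994], [-0.0, 0.994, -0.109], [-1.0, -0.001, -0.002]]
wrist_force: [0.4, 0.2, 0.3]
gripper_width: 0.007
```

play_rows(
  plan=[
    [[0.3,0,0,0,0,0],[0.6,0,0,0,0,0],[0.9,0,0,0,0,0],[1.2,0,0,0,0,0],[1.2,0,0,0,0,0]],
  ],
)

```text
time_s: 11.55
tcp_pos: [0.5884, 0.0033, 0.0124]
ee_rot: [[0.001, 0.109, 0.994], [0.0, 0.994, -0.109], [-1.0, 0.0, 0.001]]
wrist_force: [0.1, 0.1, 1.6]
gripper_width: 0.005
```

```bash
python3 tabs.py
```

```text
11.55 [0.58839383 0.00332891 0.01236521] [0.1 0.1 1.6]
tool to press (60mm) [ 1.46 -0.01 -0.31]
[0.58839383 0.00332891 0.01236521]
top0 [360.8 252.8] 68 [0.5861 0.0014 0.04  ]
top0 [456.3 266.8] 64 [ 0.5637 -0.1866  0.04  ]
top0 [351.7 317. ] 113 [0.46   0.0164 0.04  ]
top0 [448.6 331.7] 91 [ 0.4371 -0.1727  0.04  ]
now [456.3 266.8] 64 [ 0.5637 -0.1866  0.04  ]
now [351.7 317. ] 113 [0.46   0.0164 0.04  ]
now [448.4 331.8] 73 [ 0.4369 -0.1724  0.04  ]
pred RL [0.588342 0.00327  0.      ]
```

play_rows(
  plan=[
    [[0.3,0,-0.2,0,0,0],[0.6,0,-0.3,0,0,0],[0.9,0,-0.3,0,0,0],[1.2,0,-0.3,0,0,0],[1.2,0,-0.3,0,0,0]],
  ],
)

```text
time_s: 12.28
tcp_pos: [0.5842, 0.0036, -0.0001]
ee_rot: [[-0.001, 0.109, 0.994], [-0.0, 0.994, -0.109], [-1.0, -0.0, -0.001]]
wrist_force: [0.9, -0.4, 0.3]
gripper_width: 0.004
```

play_rows(
  plan=[
    [[0.2,0,0,0,0,0],[0.4,0,0,0,0,0],[0.4,0,0,0,0,0]],
  ],
)

```text
time_s: 12.65
tcp_pos: [0.5842, 0.0036, -0.0025]
ee_rot: [[-0.001, 0.108, 0.994], [-0.0, 0.994, -0.108], [-1.0, -0.001, -0.001]]
wrist_force: [-3.2, 2.1, 9.3]
gripper_width: 0.004
```

play_rows(
  plan=[
    [[0.1,0,0,0,0,0],[0.15,0,0,0,0,0],[0.15,0,0,0,0,0]],
  ],
)

```text
time_s: 13.02
tcp_pos: [0.5842, 0.0035, -0.0026]
ee_rot: [[-0.001, 0.108, 0.994], [-0.001, 0.994, -0.108], [-1.0, -0.001, -0.001]]
wrist_force: [-6.5, 1.1, 17.3]
gripper_width: 0.005
```

play_rows(
  plan=[
    [[-1.5,0,0,0,0,0],[-4,0,0,0,0,0],[-8,0,0,0,0,0],[-12,0,-2,0,0,0],[-16,0,-6,0,0,0]],
  ],
)

```text
time_s: 13.65
tcp_pos: [0.5248, 0.01, 0.1556]
ee_rot: [[-0.001, 0.11, 0.994], [-0.0, 0.994, -0.11], [-1.0, -0.0, -0.001]]
wrist_force: [1.2, 0.8, -0.8]
gripper_width: 0.009
```

play_rows(
  plan=[
    [[0,-6,-3,0,0,0],[0,-12,-6,0,0,0],[0,-18,-8,0,0,0],[0,-24,-10,0,0,0],[0,-28,-12,0,0,0]],
  ],
)

```text
time_s: 14.28
tcp_pos: [0.3738, -0.2567, 0.1549]
ee_rot: [[-0.0, 0.109, 0.994], [0.0, 0.994, -0.109], [-1.0, 0.0, -0.0]]
wrist_force: [0.4, -1.0, -0.3]
gripper_width: 0.001
```

play_rows(
  plan=[
    [[0,0,0,0,0,0],[0,0,0,0,0,0],[0,0,0,0,0,0]],
  ],
)

```text
time_s: 14.65
tcp_pos: [0.3759, -0.2544, 0.1549]
ee_rot: [[-0.0, 0.107, 0.994], [0.0, 0.994, -0.107], [-1.0, 0.0, -0.0]]
wrist_force: [-0.0, 0.6, -0.7]
gripper_width: 0.006
```

```bash
python3 tabs.py; python3 - <<'E'
from loc import *
from pc import *
for n in("top","scene"):
    p,d=r.capture(n);cm=cam(n);X=cloud(n,d,cm);cv2.imwrite(f"pics/{n}_end.png",p)
    if n=="top": cv2.imwrite("pics/topcrop_end.png",cv2.resize(p[190:350,320:500],None,fx=4,fy=3.7,interpolation=cv2.INTER_CUBIC))
    for u,a in dots(n,p,0): print(n,u.round(1),a,ray(cm,u,.036).round(4))
    for nm,(x,y) in dict(FL=(.5163,.0110),FR=(.4954,-.1777),RL=(.6450,-.0030),RR=(.6246,-.1920)).items():
        c=np.array([x,y])-.060*np.array([.994,-.110])
        k=(np.hypot(X[...,0]-c[0],X[...,1]-c[1])<.011)&(d>0)&(p[...,2]>p[...,0].astype(int)+50)
        print(n,nm,"tab z",k.sum(),np.median(X[k][:,2]).round(4) if k.any() else None)
E
```

```text
14.65 [ 0.3759103  -0.25440146  0.15489356] [-0.   0.6 -0.7]
tool to press (60mm) [15.71 27.9  18.06]
[ 0.3759103  -0.25440146  0.15489356]
top0 [360.8 252.8] 68 [0.5861 0.0014 0.04  ]
top0 [456.3 266.8] 64 [ 0.5637 -0.1866  0.04  ]
top0 [351.7 317. ] 113 [0.46   0.0164 0.04  ]
top0 [448.6 331.7] 91 [ 0.4371 -0.1727  0.04  ]
now [358.6 255.5] 94 [0.5807 0.0057 0.04  ]
now [456.4 266.8] 65 [ 0.5637 -0.1867  0.04  ]
now [351.9 317.6] 58 [0.4588 0.016  0.04  ]
now [448.6 331.7] 91 [ 0.4371 -0.1727  0.04  ]
pred RL [0.588342 0.00327  0.      ]
top [451.2 301.5] 144.0 [ 0.4957 -0.1782  0.036 ]
top [355.2 288.1] 145.5 [0.5165 0.0107 0.036 ]
top [407.5 262. ] 326.5 [ 0.5708 -0.0912  0.036 ]
top [459.1 236.1] 143.5 [ 0.6249 -0.1925  0.036 ]
top [363.9 223.3] 142.0 [ 0.6453 -0.0035  0.036 ]
top FL tab z 85 0.0449
top FR tab z 89 0.0447
top RL tab z 85 0.023
top RR tab z 69 0.0439
scene [371.7 263.3] 116.5 [0.516  0.0117 0.036 ]
scene [446.  226.5] 95.0 [ 0.4951 -0.177   0.036 ]
scene [332.5 226.8] 96.0 [ 0.6445 -0.0026  0.036 ]
scene [389.4 225.9] 217.5 [ 0.5712 -0.0917  0.036 ]
scene [404.3 194.7] 85.5 [ 0.6242 -0.1913  0.036 ]
scene FL tab z 37 0.047
scene FR tab z 43 0.0458
scene RL tab z 63 0.0235
scene RR tab z 36 0.0433
```

View pics/scene_end.png

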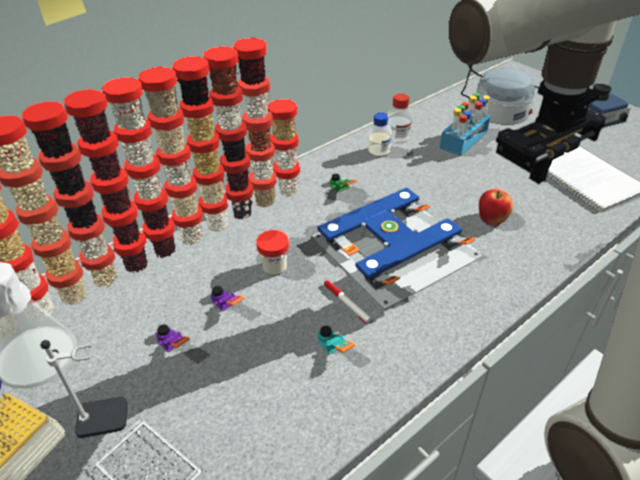

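View pics/topcrop_end.png

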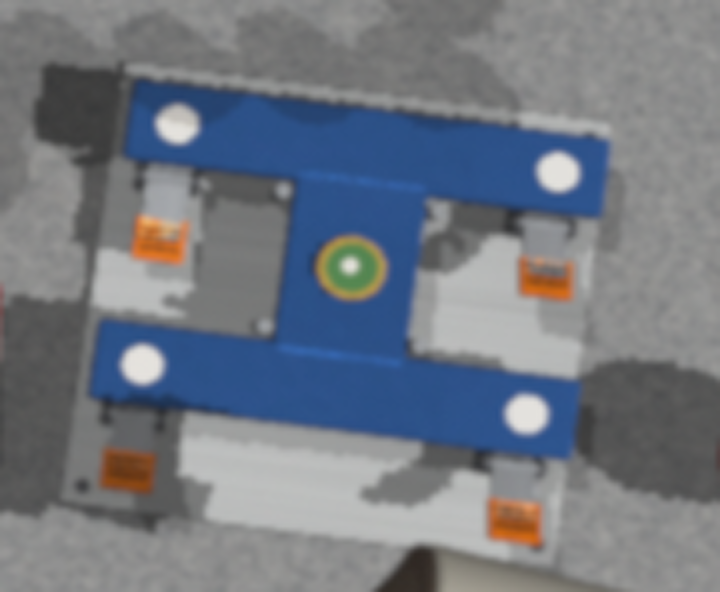

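The far-left tab is flat at crop (160,240), the other three still stand, and the plate dots and bystanders haven't moved. The arm is clear, so I'll hand in.

```bash
python3 -c "
from station import r
print(r.sense()['wrist_force']);print(r.finish_job())"
```

```text
[ 0.55823217 -1.28132176 -0.71281199]
the job is handed in; nothing more can be done
None
```

I found the rocking corner and pressed its shim flat, and the job is handed in at about 15 s of the 54 s allowed.

- **Corners:** I pressed near-right first (firm, 19 N), then far-right (firm, 8 N), then far-left. Far-left gave 5 mm and reached its hard stop at 20 N, so I did not press near-left.
- **Shim:** I pressed the far-left tab down to its stop at 17 N, then retracted about 16 cm up and out over the near-right side.
- **Last checks:** Depth puts the far-left tab at 23–23.5 mm, which is flat. The other three are still at 43–47 mm, standing up. The plate's dots are within about 0.1 pixel of where they started, nothing else shows as moved, and the arm touches nothing.
- **Disagreement:** The real fingertips ended about 26–28 mm short of the stated TCP. I confirmed this with two cameras and by contact, and allowed for it in every press.

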